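# Seat the burner cap on the tabletop gas cooker

## Task

The dark burner cap sits raised on the tabletop gas cooker because the notch in its rim is not over the locating pin. Push the cap round by its ribs with a fingertip until the notch stands over the pin, then press gently on the middle of its hub until the cap is fully home and level, with the pin in the notch, and move clear. Do not squeeze the cap or lift it, and leave the pot and the domed lid beside the cooker where they are.

Things in the scene. Friction and masses are not known exactly. Their poses are not given: they have to be found in the camera images.
- cooker: Fixed steel tabletop gas cooker, 270 x 260 mm, deck 85 mm above the counter. Origin: on the burner axis, at counter height; z up. Control knob on its -x side (to x = -165 mm), locating pin on its +x side. On the deck are only the burner with its cap, a 4 mm drip pan and the pin.
- pin (a point): Locating pin fixed to the cooker: round steel bar, 10 mm thick, lying radially from 58 to 96 mm from the burner axis, its top 114.5 mm above the counter. This point is on the bar's centre line, 67 mm from the axis. The outer part of the bar and its post show beyond the cap's rim.
- cap: Loose dark cast burner cap, 0.25 to 0.5 kg: round plate 150 mm across, 8 mm thick, with a central hub and three upright ribs on top. Origin: centre of the underside; z up the axis; x points to the notch. A blind hole holds it on a fixed 24 mm spindle, 1.5 mm play all round. It starts raised, underside 116 mm above the counter; fully home the underside is at 106 mm.
- notch (a point): Notch in the cap's rim: straight-sided, 16 mm wide, open to the outside, cut 22 mm inward from the rim. This point is in the middle of the notch, 67 mm from the cap's axis, half-way through the plate's thickness.
- hub_top (a point): Centre of the flat top of the hub (44 mm across, 30 mm above the cap's underside): the place to press. Beneath, a stiff collar on the spindle carries the cap: a push of about 4 to 8 N slides it down, 10 mm to its stop, and it stays down. The pin stops the cap from going home unless the notch is over it.
- lid: Bystander: loose steel domed pot lid with a black knob, 124 mm in diameter, 109 mm tall, standing on the counter at the cooker's left (+y). Origin: centre of the underside.
- pot: Bystander: loose grey stone pot, 124 mm in diameter, 62 mm tall, on the counter at the cooker's right (-y). Origin: centre of the underside.
- rib (a point): Point on the rib opposite the notch, 47 mm from the cap's axis, half-way up. Three straight ribs stand at 60, 180 and 300 degrees from the notch: 8 mm thick, from the hub out to 62 mm from the axis, top 26 mm above the cap's underside (18 mm above the plate). A sideways push of about 1 to 5 N on a rib turns the cap, either way; it stays where it is left.

How it is judged:
By the outcome, as a careful person would: the job done as asked, in the order asked, and still so for the second after the job is handed in, with the robot touching nothing.
It also fails if it takes over 64 s, if anything falls off the work surface, if the arm or the gripper's body presses on something with over 40 N, if the wrist force passes 120 N, or if a joint passes its speed limit or range.

## Robot

A 7-joint arm with a two-finger parallel gripper is mounted at the origin on the work surface. World frame = base frame: x ahead of the robot, y to its left, z up, the work surface at z = 0. Lengths are in m, angles in rad, forces in N, time in s.
With the tool pointing down it reaches from about 0.425 to 0.925 m from the base axis. Payload 6.8 kg.
Tool frame: the origin (TCP) lies midway between the tips of the shut fingers; the grasp point (between the pads) lies env.tcp_to_grasp behind it (env.tcp_to_grasp is the distance from the TCP to the grasp point, in m); z points along the fingers, y is the direction in which the jaws open and shut (so a half turn about z gives the same grasp; the last joint's range is limited). The gripper opens to 88 mm and grips with 3 to 60 N. Pads are 20 mm wide; open, the fingers measure 115 mm over their backs; the gripper's body (75 mm by 178 mm) begins 61 mm behind the grasp point.
Start: joints at [1.19, 0.477, 0.022, 1.555, -0.011, 1.109, -0.083], TCP at [0.182, -0.65, 0.223] pointing down, gripper open.
Joint ranges: [-2.96, 2.96], [-0.34, 2.1], [-1.41, 1.46], [0.24, 2.44], [-1.37, 4.51], [0.17, 1.92], [-2.96, 2.96]. Speed limits (rad/s): [2.39, 2.39, 3.14, 3.14, 3.14, 3.14, 3.14].

## Interface

Orientations are given as a unit quaternion [w, x, y, z].
In Python, from plant import env gives the robot as it stands.
- The arm moves only by the tool servo_tool, never from a script. Its argument "commands" is a list of rows, each an object of numbers: "gripper": the opening, from -1 (shut) to 1 (fully open); "x", "y", "z": the shift along the tool's x, y, z in mm; "twist": the turn about the tool's z in degrees. A call has 1 to 20 rows; each row is the pose to reach, as a shift and turn from the pose measured when the call began, along the tool's axes at that moment; what a row does not reach only later rows make up. A row lasts 1/10 s, in which the tool goes at most 50 mm and 8.59 degrees, less where a joint would pass 70% of its speed; a pose out of reach is approached as far as the arm can. A call with a gripper value outside its range is refused whole. The fingers move at their own pace and stop on an object; the grip force is fixed at half the most. Time passes only in rows, so rows that repeat a pose let the fingers close. It gives the time, the measured TCP pose, the force and the opening at its end, in the units of the state.
- env.sense(): the state, without advancing time (a new reading comes with each control period).
- env.get_image(name): name is "side" or "top" or "wrist"; returns a dict with "frame" (480x640x3 uint8, blue, green, red), "fx", "fy", "cx", "cy" (pixels), "camera_from_world" (4x4, takes a point from world to camera coordinates). Camera axes: x right, y down, z forward; pixel columns grow to the right and rows downward; lengths in m; the calibration is good to about 2 mm. A picture is of the moment at which its call begins. There is no depth.
- env.finish_job(): hands the job in, once; it reports no verdict.
The state is a dict: "clock": time; "joints": joint angles; "qvel": joint speeds; "tau": joint torques, N m; "position": TCP position; "eef_rot": TCP orientation; "ft_force": force on the tool from outside, world axes, zero at the start; "moment": the same for the moment, N m; "gripper_width": finger opening in m.
Only numpy, scipy, OpenCV 4.12 (cv2) and the standard library are available. Lean on these libraries where they do the work, as an engineer would, in place of code of your own. Each camera call takes 0.05 s, during which the arm holds its last target.

## Working session

There is one attempt and no reset: what is moved stays moved. The work goes in short steps, Python scripts to look and compute and a tool call to move; the robot and the scene stay as the last step left them, time stands still between calls to the robot, and variables do not carry over. Pictures are saved under pics/ and viewed, and the job is handed in when it is done.

Besides the shell and the picture viewer there is one more tool, called after "Call:" as name(argument=value, ...), one argument or row to a line, values as JSON. servo_tool: Moves the arm, as the interface text tells. Its arguments: {"type":"object","properties":{"commands":{"type":"array","items":{"type":"object","properties":{"gripper":{"type":"number"},"x":{"type":"number"},"y":{"type":"number"},"z":{"type":"number"},"twist":{"type":"number"}}}}},"required":["commands"]}

```bash
mkdir -p pics
cat > h.py <<'E'
from plant import env
import cv2, numpy as np
def snap(n,f):
    d=env.get_image(n); cv2.imwrite('pics/'+f,d['frame']); return d
def ray(d,u,v):
    T=np.array(d['camera_from_world']); R=T[:3,:3]; c=-R.T@T[:3,3]
    return c, R.T@np.array([(u-d['cx'])/d['fx'],(v-d['cy'])/d['fy'],1])
def atz(d,u,v,z):
    c,r=ray(d,u,v); return c+r*(z-c[2])/r[2]
def proj(d,p):
    T=np.array(d['camera_from_world']); q=T[:3,:3]@np.array(p)+T[:3,3]
    return d['fx']*q[0]/q[2]+d['cx'], d['fy']*q[1]/q[2]+d['cy']
E
python3 - <<'E'
from h import *
import pickle
for n in('side','top'):
    d=snap(n,n+'0.png'); pickle.dump(d,open(n+'0.pkl','wb'))
    print(np.array(d['camera_from_world']).round(3).tolist(),d['fx'])
s=env.sense(); print(s['clock'],s['position'],s['eef_rot'],s['ft_force'],s['gripper_width'],env.tcp_to_grasp)
E
```

```text
[[-0.9, -0.435, -0.015, 0.572], [-0.305, 0.654, -0.692, 0.192], [0.311, -0.619, -0.721, 0.984], [0.0, 0.0, 0.0, 1.0]] 467.9964758227684
[[0.119, -0.993, 0.003, 0.018], [-0.971, -0.117, -0.21, 0.632], [0.209, 0.022, -0.978, 1.169], [0.0, 0.0, 0.0, 1.0]] 520.8137843159597
0.1 [ 0.18170416 -0.64953422  0.22176451] [-7.97953142e-04  9.90711107e-01  1.35981013e-01 -1.73845411e-04] [ 0.60468198 -0.47804078 -0.24309109] 0.0874940539218099 0.0187
```

View pics/top0.png

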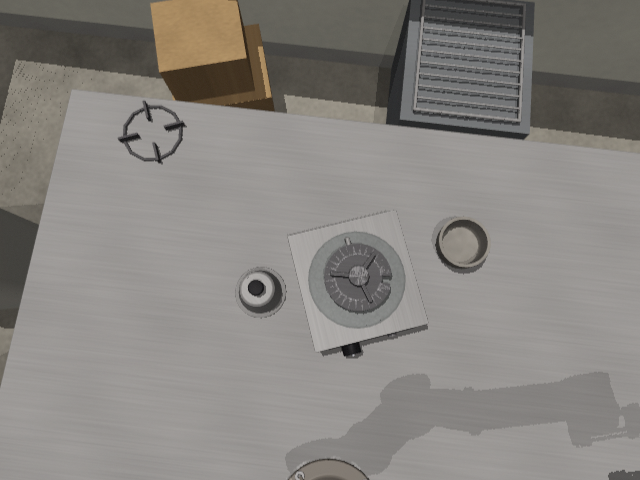

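View pics/side0.png

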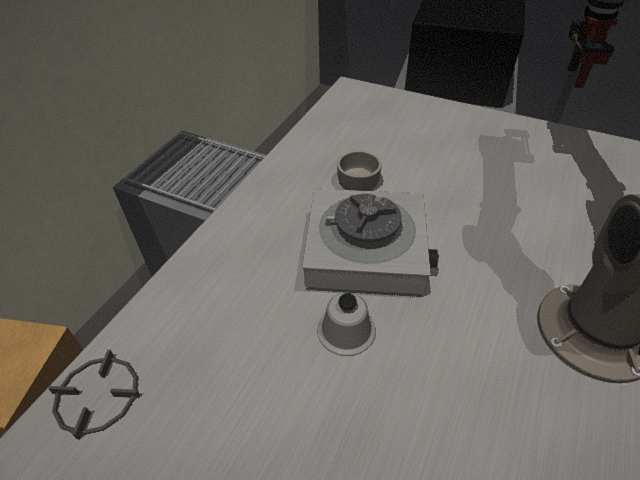

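Run:
```python
import cv2
i=cv2.imread('pics/top0.png')[225:335,300:420]; cv2.imwrite('pics/topc.png',cv2.resize(i,None,fx=6,fy=6,interpolation=cv2.INTER_CUBIC)[:600*2][:660]) if 0 else cv2.imwrite('pics/topc.png',cv2.resize(i,None,fx=5,fy=5,interpolation=cv2.INTER_CUBIC))
i=cv2.imread('pics/side0.png')[180:280,300:440]; cv2.imwrite('pics/sidec.png',cv2.resize(i,None,fx=5,fy=5,interpolation=cv2.INTER_CUBIC))
```

```text
(no output)
```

View pics/topc.png

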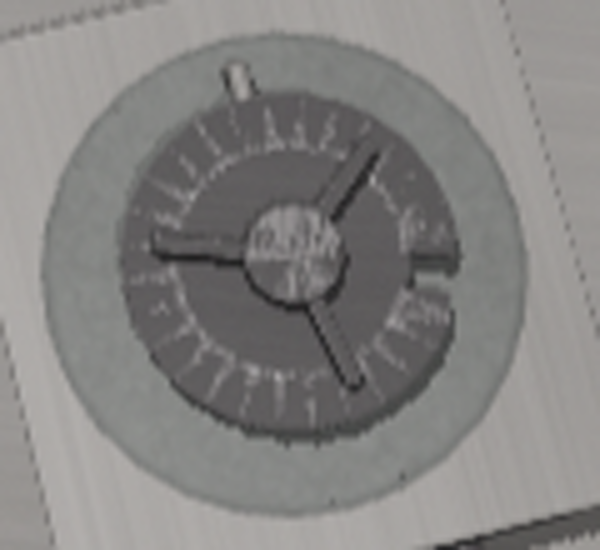

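View pics/sidec.png

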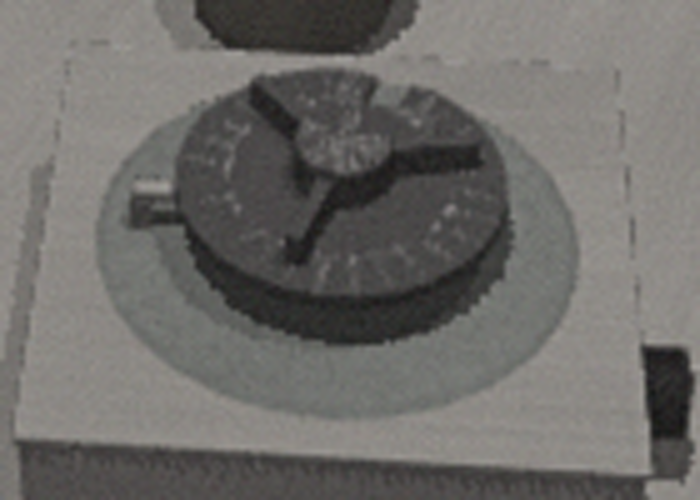

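Run:
```python
from h import *
import pickle
t=pickle.load(open('top0.pkl','rb')); s=pickle.load(open('side0.pkl','rb'))
T=lambda u,v,z: atz(t,300+(u+.0)/5,225+v/5,z)
S=lambda u,v,z: atz(s,300+u/5,180+v/5,z)
c=T(295,251,.146);print('hub',c, S(345,150,.146))
for n,p in dict(rimL=T(120,250,.124),rimR=T(460,240,.124),rimT=T(290,90,.124)).items(): print(n,p,np.linalg.norm((p-c)[:2]))
def ang(p): d=(p-c)[:2]; return np.degrees(np.arctan2(d[1],d[0])),np.linalg.norm(d)
print('pin',ang(T(237,68,.1135)))
print('notch',ang(T(435,262,.12)))
for q in [(155,243),(374,152),(353,385)]: print('rib',ang(T(*q,.142)))
cs=S(345,150,.146);c=cs
print('side pin',ang(S(155,188,.1135)))
for q in [(258,88),(483,153),(296,250)]: print('rib',ang(S(*q,.142)))
```

```text
hub [ 0.52284713 -0.0036253   0.146     ] [0.51601154 0.00429372 0.146     ]
rimL [0.51705868 0.07233513 0.124     ] 0.07618065992402853
rimR [ 0.53953018 -0.07739735  0.124     ] 0.07563490920798578
rimT [0.59812424 0.00479587 0.124     ] 0.07574667992355034
pin (np.float64(21.23486329757436), np.float64(0.09081909321762946))
notch (np.float64(-84.54112358252222), np.float64(0.06437885002484187))
rib (np.float64(93.05027591074999), np.float64(0.06108573292300927))
rib (np.float64(-32.082853264950494), np.float64(0.05709620906438801))
rib (np.float64(-150.1832110785181), np.float64(0.06276847307112746))
side pin (np.float64(18.32676662193471), np.float64(0.08476114511540775))
rib (np.float64(-26.30390547604065), np.float64(0.059223956153173954))
rib (np.float64(-152.8860908824128), np.float64(0.06158551526318811))
rib (np.float64(92.81581882747624), np.float64(0.06317167546242447))
```

```bash
cat > ov.py <<'E'
from h import *
def draw(d,cx,cy,yaw,pin,z0,crop,f=6):
    x0,y0,x1,y1=crop
    im=cv2.resize(d['frame'][y0:y1,x0:x1],None,fx=f,fy=f,interpolation=cv2.INTER_CUBIC)
    im=cv2.convertScaleAbs(im,alpha=1.6)
    P=lambda r,a,z:tuple(int(round((q-o+.5)*f)) for q,o in zip(proj(d,[cx+r*np.cos(a),cy+r*np.sin(a),z]),(x0,y0)))
    Pl=lambda x,y,z:P(np.hypot(x,y),np.arctan2(y,x)+yaw,z)
    th=np.linspace(0,2*np.pi,73)
    for r,z,c in((.075,z0+.008,(0,255,255)),(.022,z0+.03,(0,255,0))):
        cv2.polylines(im,[np.array([P(r,a,z) for a in th])],True,c,1)
    for k in(60,180,300):
        a=np.radians(k);u=np.array([np.cos(a),np.sin(a)]);n=np.array([-u[1],u[0]])
        pts=[u*.022+n*.004,u*.062+n*.004,u*.062-n*.004,u*.022-n*.004]
        cv2.polylines(im,[np.array([Pl(*p,z0+.026) for p in pts])],False,(255,0,255),1)
    cv2.polylines(im,[np.array([Pl(x,y,z0+.008) for x,y in((.075,.008),(.053,.008),(.053,-.008),(.075,-.008))])],False,(0,0,255),1)
    a=pin
    for s in(-.005,.005):
        cv2.line(im,P(np.hypot(.075,s),a+np.arctan2(s,.075),.1095),P(np.hypot(.096,s),a+np.arctan2(s,.096),.1095),(255,100,0),1)
    return im
E
python3 - <<'E'
from ov import *
import pickle
t=pickle.load(open('top0.pkl','rb')); s=pickle.load(open('side0.pkl','rb'))
a=(.521,-.001,np.radians(-88),np.radians(20),.116)
i=draw(t,*a,(300,225,420,320),6);j=draw(s,*a,(310,180,420,270),6)
cv2.imwrite('pics/o1.png',i);cv2.imwrite('pics/o2.png',j)
E
```

```text
(no output)
```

View pics/o1.png

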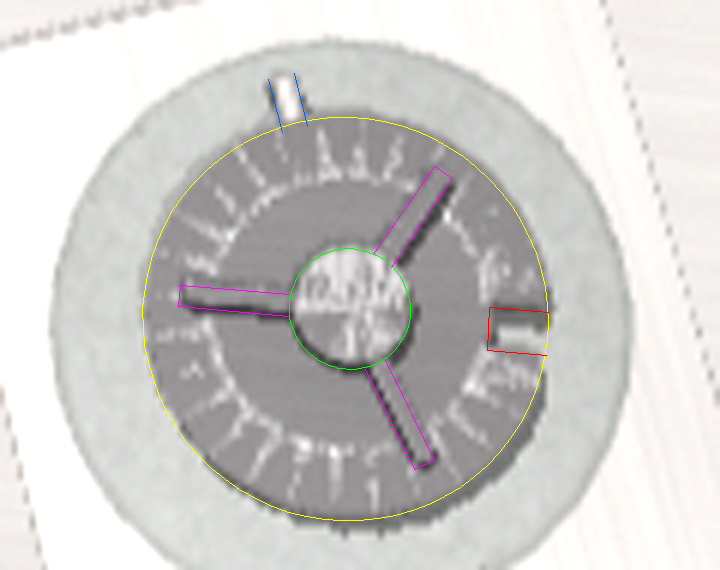

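View pics/o2.png

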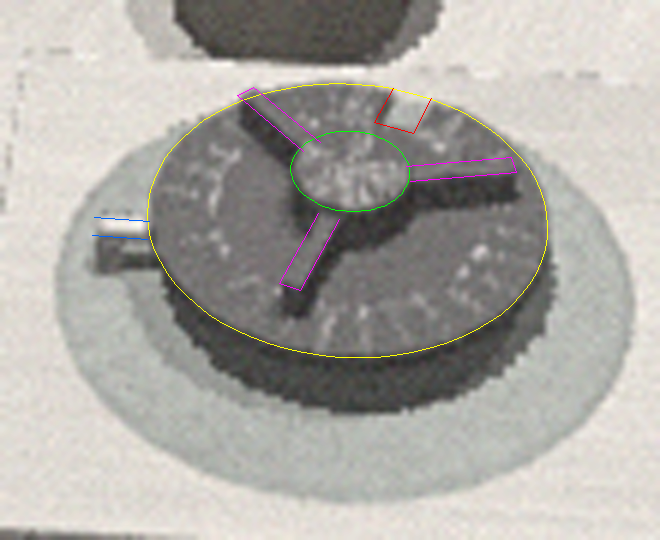

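```bash
cat >> h.py <<'E'
from scipy.spatial.transform import Rotation as Ro
C=np.array([.5205,-.0015])
def to(p,phi):
    s=env.sense(); q=s['eef_rot']; R=Ro.from_quat([q[1],q[2],q[3],q[0]]).as_matrix()
    d=R.T@(np.array(p)-s['position'])*1000
    cur=np.degrees(np.arctan2(R[1,0],R[0,0])); tw=-((phi-cur+180)%360-180)
    return d.round(1),round(tw,1)
def fing(beta,gap,r=.047):
    b=np.radians(beta); u=np.array([np.cos(b),np.sin(b)]); n=np.array([-u[1],u[0]])
    return C+r*u-gap*n
E
python3 - <<'E'
from h import *
p=fing(-28,.026); print(p,to([*p,.223],62),to([*p,.170],62))
E
```

```text
[ 0.54979228 -0.0465218 ] (array([ 5.169e+02, -4.815e+02, -5.000e-01]), np.float64(-46.4)) (array([ 517. , -481.5,   52.5]), np.float64(-46.4))
```

Call:
servo_tool(
  commands=[
    {"x":35,"y":-32,"z":0,"twist":-4,"gripper":-1},
    {"x":70,"y":-65,"z":0,"twist":-8,"gripper":-1},
    {"x":105,"y":-98,"z":0,"twist":-12,"gripper":-1},
    {"x":140,"y":-130,"z":0,"twist":-16,"gripper":-1},
    {"x":175,"y":-163,"z":0,"twist":-20,"gripper":-1},
    {"x":210,"y":-195,"z":0,"twist":-24,"gripper":-1},
    {"x":245,"y":-228,"z":0,"twist":-28,"gripper":-1},
    {"x":280,"y":-260,"z":0,"twist":-32,"gripper":-1},
    {"x":315,"y":-293,"z":0,"twist":-36,"gripper":-1},
    {"x":350,"y":-326,"z":0,"twist":-40,"gripper":-1},
    {"x":385,"y":-358,"z":0,"twist":-44,"gripper":-1},
    {"x":420,"y":-391,"z":0,"twist":-46.4,"gripper":-1},
    {"x":455,"y":-424,"z":0,"twist":-46.4,"gripper":-1},
    {"x":490,"y":-456,"z":0,"twist":-46.4,"gripper":-1},
    {"x":517,"y":-481.5,"z":0,"twist":-46.4,"gripper":-1},
    {"x":517,"y":-481.5,"z":20,"twist":-46.4,"gripper":-1},
    {"x":517,"y":-481.5,"z":40,"twist":-46.4,"gripper":-1},
    {"x":517,"y":-481.5,"z":52.5,"twist":-46.4,"gripper":-1},
    {"x":517,"y":-481.5,"z":52.5,"twist":-46.4,"gripper":-1},
    {"x":517,"y":-481.5,"z":52.5,"twist":-46.4,"gripper":-1},
  ],
)

```text
clock: 2.1
position: [0.5498, -0.0468, 0.1702]
eef_rot: [-0.001, 0.857, 0.515, 0.0]
ft_force: [0.4, -0.2, 0.4]
gripper_width: 0.0003
```

Run:
```python
from h import *
p=fing(-28,.026); s=env.sense();print(s['clock'],s['position'],s['joints'],s['ft_force'],s['gripper_width'],to([*p,.131],62))
for n in('side','top'):
  d=snap(n,n+'1.png')
  u,v=map(int,proj(d,[*C,.13])); i=d['frame'][max(0,v-60):v+55,u-70:u+70]
  cv2.imwrite(f'pics/{n}1c.png',cv2.resize(i,None,fx=5,fy=5,interpolation=cv2.INTER_CUBIC))
```

```text
2.1 [ 0.54983687 -0.04677555  0.17022464] [ 0.33924623  0.37188492 -0.45416896  1.8800288   0.19755229  0.93444899
 -0.69483464] [ 0.44063094 -0.16943793  0.43755459] 0.0003035886070923867 (array([ 0.2, -0.1, 39.2]), np.float64(-0.0))
```

View pics/side1c.png

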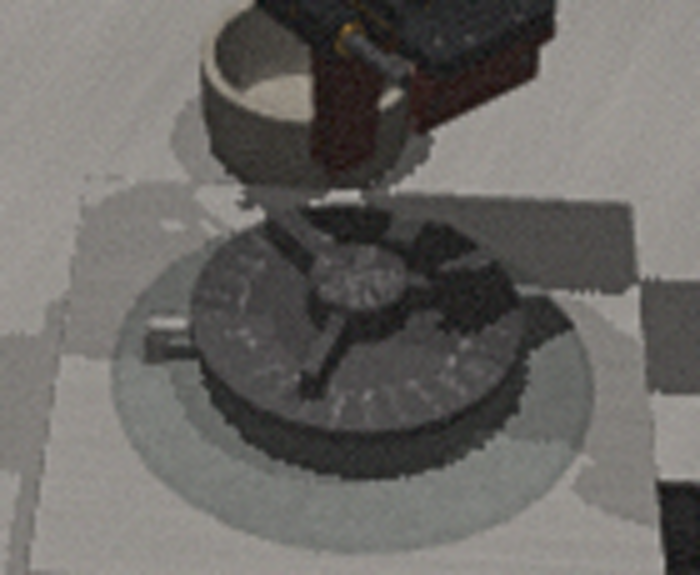

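View pics/top1c.png

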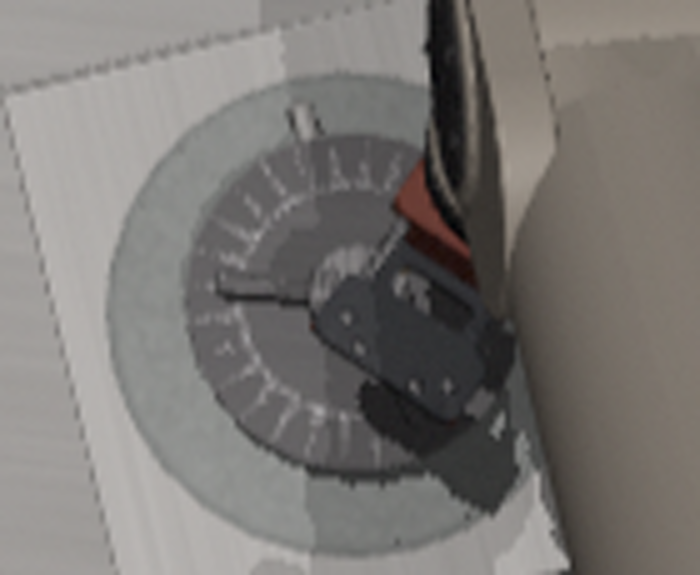

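Call:
servo_tool(
  commands=[
    {"z":10,"gripper":-1},
    {"z":20,"gripper":-1},
    {"z":30,"gripper":-1},
    {"z":36,"gripper":-1},
    {"z":39,"gripper":-1},
    {"z":39,"gripper":-1},
    {"z":39,"gripper":-1},
  ],
)

```text
invalid input at $.commands[0]: expected keys gripper, x, y, z, twist
```

Run:
```python
from h import *
s=env.sense();print(s['clock'],s['position'],s['ft_force'])
print(to([*fing(-28,.016),.131],62))
for b in range(-20,61,8): print(b,to([*fing(b,.014),.131],b+90))
```

```text
2.2 [ 0.55043815 -0.04668715  0.17099053] [ 0.19931453 -0.02955646  0.08041666]
(array([ 9.8, -0.7, 40. ]), np.float64(-0.0))
-20 (array([18.5,  0.8, 40. ]), np.float64(-8.0))
-12 (array([25.3,  1.4, 40. ]), np.float64(-16.0))
-4 (array([32.1,  1. , 40. ]), np.float64(-24.0))
4 (array([38.8, -0.4, 40.1]), np.float64(-32.0))
12 (array([45.3, -2.7, 40.1]), np.float64(-40.0))
20 (array([51.3, -5.8, 40.1]), np.float64(-48.0))
28 (array([56.9, -9.8, 40.1]), np.float64(-56.0))
36 (array([ 61.9, -14.5,  40.1]), np.float64(-64.0))
44 (array([ 66.1, -19.8,  40.1]), np.float64(-72.0))
52 (array([ 69.6, -25.7,  40.1]), np.float64(-80.0))
60 (array([ 72.3, -32. ,  40.1]), np.float64(-88.0))
```

Call:
servo_tool(
  commands=[
    {"x":0,"y":0,"twist":0,"z":10,"gripper":-1},
    {"x":0,"y":0,"twist":0,"z":20,"gripper":-1},
    {"x":0,"y":0,"twist":0,"z":30,"gripper":-1},
    {"x":0,"y":0,"twist":0,"z":36,"gripper":-1},
    {"x":0,"y":0,"twist":0,"z":39,"gripper":-1},
    {"x":0,"y":0,"twist":0,"z":39.5,"gripper":-1},
    {"x":0,"y":0,"twist":0,"z":39.5,"gripper":-1},
  ],
)

```text
clock: 2.9
position: [0.5506, -0.0466, 0.1315]
eef_rot: [-0.0, 0.857, 0.515, 0.001]
ft_force: [-1.0, 0.0, 0.5]
gripper_width: 0.0003
```

Run:
```python
from h import *
s=env.sense();print(s['clock'],s['position'],s['ft_force'])
for b in range(-28,61,4): print(b,to([*fing(b,.014),.131],b+90))
```

```text
2.9 [ 0.55060629 -0.04659619  0.13151906] [-1.034843    0.01402557  0.51022484]
-28 (array([11.7, -0.8,  0.5]), np.float64(0.0))
-24 (array([15. ,  0.1,  0.5]), np.float64(-4.0))
-20 (array([18.4,  0.7,  0.6]), np.float64(-8.0))
-16 (array([21.8,  1.1,  0.6]), np.float64(-12.0))
-12 (array([25.2,  1.3,  0.6]), np.float64(-16.0))
-8 (array([28.6,  1.2,  0.6]), np.float64(-20.0))
-4 (array([32. ,  0.9,  0.6]), np.float64(-24.0))
0 (array([35.4,  0.3,  0.6]), np.float64(-28.0))
4 (array([38.7, -0.5,  0.6]), np.float64(-32.0))
8 (array([42. , -1.5,  0.6]), np.float64(-36.0))
12 (array([45.2, -2.7,  0.6]), np.float64(-40.0))
16 (array([48.3, -4.2,  0.6]), np.float64(-44.0))
20 (array([51.2, -5.9,  0.6]), np.float64(-48.0))
24 (array([54.1, -7.8,  0.6]), np.float64(-52.0))
28 (array([56.8, -9.9,  0.6]), np.float64(-56.0))
32 (array([ 59.4, -12.1,   0.6]), np.float64(-60.0))
36 (array([ 61.8, -14.6,   0.6]), np.float64(-64.0))
40 (array([ 64. , -17.2,   0.6]), np.float64(-68.0))
44 (array([ 66.1, -19.9,   0.6]), np.float64(-72.0))
48 (array([ 67.9, -22.8,   0.6]), np.float64(-76.0))
52 (array([ 69.5, -25.8,   0.6]), np.float64(-80.0))
56 (array([ 71. , -28.9,   0.6]), np.float64(-84.0))
60 (array([ 72.2, -32.1,   0.6]), np.float64(-88.0))
```

Push in first with about 4° steps, to β = 12.

Call:
servo_tool(
  commands=[
    {"x":4,"y":-0.5,"z":0.5,"twist":0,"gripper":-1},
    {"x":8,"y":-0.8,"z":0.5,"twist":0,"gripper":-1},
    {"x":10,"y":-0.8,"z":0.5,"twist":0,"gripper":-1},
    {"x":11.7,"y":-0.8,"z":0.5,"twist":0,"gripper":-1},
    {"x":13.4,"y":-0.4,"z":0.5,"twist":-2,"gripper":-1},
    {"x":15,"y":0.1,"z":0.5,"twist":-4,"gripper":-1},
    {"x":18.4,"y":0.7,"z":0.5,"twist":-8,"gripper":-1},
    {"x":21.8,"y":1.1,"z":0.5,"twist":-12,"gripper":-1},
    {"x":25.2,"y":1.3,"z":0.5,"twist":-16,"gripper":-1},
    {"x":28.6,"y":1.2,"z":0.5,"twist":-20,"gripper":-1},
    {"x":32,"y":0.9,"z":0.5,"twist":-24,"gripper":-1},
    {"x":35.4,"y":0.3,"z":0.5,"twist":-28,"gripper":-1},
    {"x":38.7,"y":-0.5,"z":0.5,"twist":-32,"gripper":-1},
    {"x":42,"y":-1.5,"z":0.5,"twist":-36,"gripper":-1},
    {"x":45.2,"y":-2.7,"z":0.5,"twist":-40,"gripper":-1},
    {"x":45.2,"y":-2.7,"z":0.5,"twist":-40,"gripper":-1},
  ],
)

```text
clock: 4.5
position: [0.5693, -0.0051, 0.1309]
eef_rot: [-0.0, 0.628, 0.778, 0.001]
ft_force: [-0.5, -1.1, -1.0]
gripper_width: 0.0009
```

```bash
cat > look.py <<'E'
from ov import *
import sys
k=sys.argv[1]; yaw,z0=float(sys.argv[2]),float(sys.argv[3])
for n in sys.argv[4].split(','):
  d=env.get_image(n); u,v=map(int,proj(d,[*C,.13]))
  cv2.imwrite(f'pics/{n}{k}.png',draw(d,*C,np.radians(yaw),np.radians(20),z0,(u-60,v-48,u+60,v+48),6))
s=env.sense();print(s['clock'],s['position'],s['ft_force'])
E
python3 look.py 2 -48 .116 side
python3 - <<'E'
from h import *
for b in range(12,81,4): print(b,to([*fing(b,.014),.131],b+90))
E
```

```text
4.55 [ 0.56945942 -0.00515871  0.13095355] [ 0.15573235 -0.12115397  0.29449117]
12 (array([-0.2, -0.1, -0. ]), np.float64(-0.0))
16 (array([ 3.1,  0.7, -0. ]), np.float64(-4.0))
20 (array([ 6.4,  1.4, -0. ]), np.float64(-8.0))
24 (array([ 9.8,  1.8, -0. ]), np.float64(-12.0))
28 (array([13.3,  1.9, -0. ]), np.float64(-16.0))
32 (array([16.7,  1.8, -0. ]), np.float64(-20.0))
36 (array([20.1,  1.5, -0. ]), np.float64(-24.0))
40 (array([23.5,  0.9, -0. ]), np.float64(-28.0))
44 (array([26.8,  0.1,  0. ]), np.float64(-32.0))
48 (array([30.1, -0.9,  0. ]), np.float64(-36.0))
52 (array([33.2, -2.1,  0. ]), np.float64(-40.0))
56 (array([36.3, -3.6,  0. ]), np.float64(-44.0))
60 (array([39.3, -5.3,  0. ]), np.float64(-48.0))
64 (array([42.2, -7.2,  0. ]), np.float64(-52.0))
68 (array([44.9, -9.3,  0. ]), np.float64(-56.0))
72 (array([ 47.5, -11.5,   0. ]), np.float64(-60.0))
76 (array([ 49.9, -14. ,   0. ]), np.float64(-64.0))
80 (array([ 52.1, -16.6,   0. ]), np.float64(-68.0))
```

View pics/side2.png

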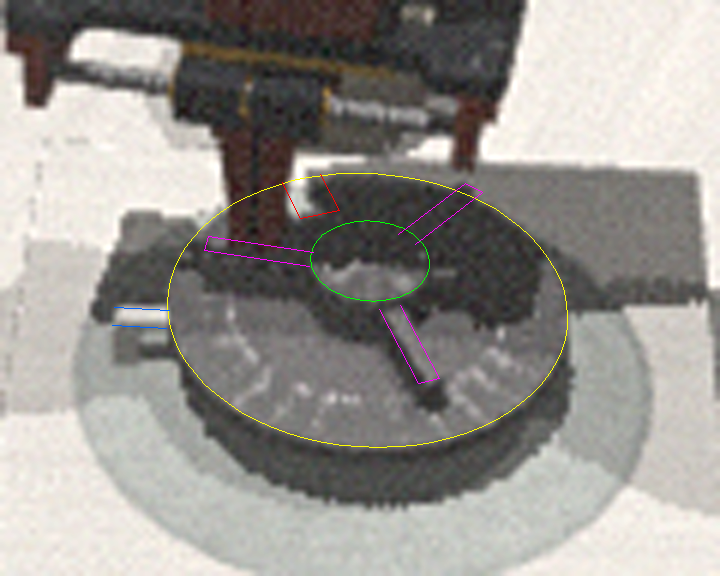

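Call:
servo_tool(
  commands=[
    {"x":3.1,"y":0.7,"z":0,"twist":-4,"gripper":-1},
    {"x":6.4,"y":1.4,"z":0,"twist":-8,"gripper":-1},
    {"x":9.8,"y":1.8,"z":0,"twist":-12,"gripper":-1},
    {"x":13.3,"y":1.9,"z":0,"twist":-16,"gripper":-1},
    {"x":16.7,"y":1.8,"z":0,"twist":-20,"gripper":-1},
    {"x":20.1,"y":1.5,"z":0,"twist":-24,"gripper":-1},
    {"x":23.5,"y":0.9,"z":0,"twist":-28,"gripper":-1},
    {"x":26.8,"y":0.1,"z":0,"twist":-32,"gripper":-1},
    {"x":30.1,"y":-0.9,"z":0,"twist":-36,"gripper":-1},
    {"x":33.2,"y":-2.1,"z":0,"twist":-40,"gripper":-1},
    {"x":36.3,"y":-3.6,"z":0,"twist":-44,"gripper":-1},
    {"x":39.3,"y":-5.3,"z":0,"twist":-48,"gripper":-1},
    {"x":40.8,"y":-6.2,"z":0,"twist":-50,"gripper":-1},
    {"x":42.2,"y":-7.2,"z":0,"twist":-52,"gripper":-1},
    {"x":43.6,"y":-8.2,"z":0,"twist":-54,"gripper":-1},
    {"x":44.9,"y":-9.3,"z":0,"twist":-56,"gripper":-1},
    {"x":46.2,"y":-10.4,"z":0,"twist":-58,"gripper":-1},
    {"x":47.5,"y":-11.5,"z":0,"twist":-60,"gripper":-1},
    {"x":47.5,"y":-11.5,"z":0,"twist":-60,"gripper":-1},
  ],
)

```text
clock: 6.45
position: [0.5482, 0.0392, 0.1311]
eef_rot: [0.0, 0.156, 0.988, 0.001]
ft_force: [-0.1, -0.4, 0.0]
gripper_width: 0.0003
```

```bash
python3 look.py 3 13 .116 side,top
```

```text
6.55 [0.54819939 0.03918444 0.13102539] [ 0.49188152 -0.27541029  0.36482248]
```

View pics/side3.png

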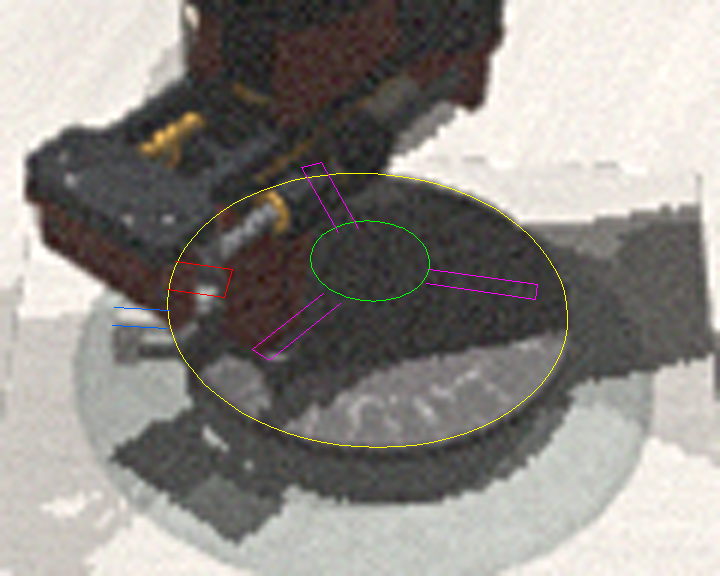

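View pics/top3.png

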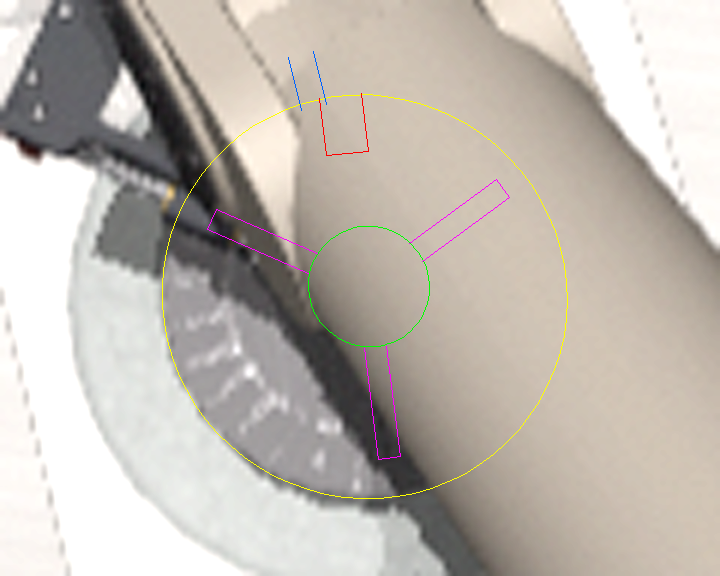

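Call:
servo_tool(
  commands=[
    {"x":-4,"y":0,"z":0,"twist":0,"gripper":-1},
    {"x":-7,"y":0,"z":0,"twist":0,"gripper":-1},
    {"x":-7,"y":0,"z":-25,"twist":0,"gripper":-1},
    {"x":-7,"y":0,"z":-60,"twist":0,"gripper":-1},
    {"x":-15,"y":-45,"z":-80,"twist":0,"gripper":-1},
    {"x":-25,"y":-90,"z":-80,"twist":0,"gripper":-1},
    {"x":-35,"y":-135,"z":-80,"twist":0,"gripper":-1},
    {"x":-42,"y":-180,"z":-80,"twist":0,"gripper":-1},
    {"x":-46,"y":-225,"z":-80,"twist":0,"gripper":-1},
    {"x":-46,"y":-237,"z":-80,"twist":0,"gripper":-1},
    {"x":-46,"y":-237,"z":-80,"twist":0,"gripper":-1},
  ],
)

```text
clock: 7.65
position: [0.5178, -0.203, 0.21]
eef_rot: [-0.0, 0.159, 0.987, 0.001]
ft_force: [-0.5, 0.5, -0.8]
gripper_width: 0.0007
```

```bash
python3 look.py 4 13 .116 side,top
```

```text
7.75 [ 0.51901613 -0.19893834  0.21052572] [ 0.74449213  1.05212043 -0.69584607]
```

View pics/side4.png

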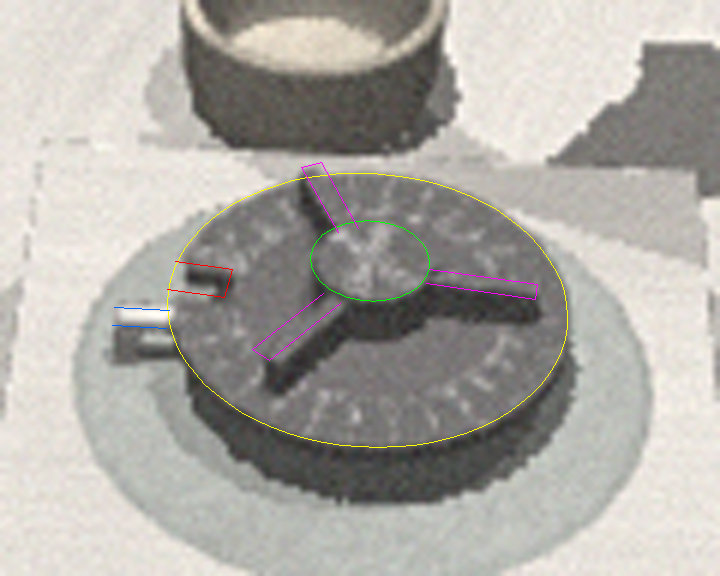

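View pics/top4.png

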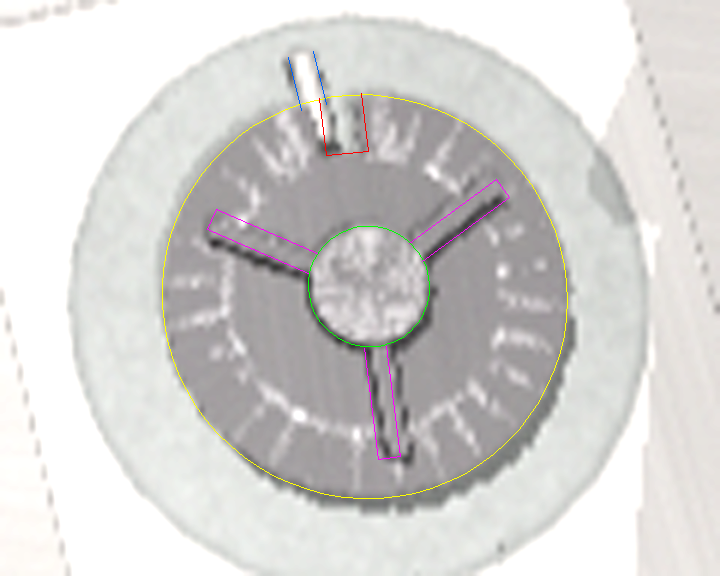

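```bash
cat > z.py <<'E'
from ov import *
import sys
k,yaw,pin,z0=sys.argv[1],*map(float,sys.argv[2:5])
for n,f in(('top',12),('side',12)):
  d=env.get_image(n); q=proj(d,[C[0]+.075*np.cos(.35),C[1]+.075*np.sin(.35),.12]);u,v=map(int,q)
  cv2.imwrite(f'pics/z{n}{k}.png',np.hstack([draw(d,*C,np.radians(yaw),np.radians(pin),z0,(u-16,v-20,u+17,v+25),f),cv2.resize(d['frame'][v-20:v+25,u-16:u+17],None,fx=f,fy=f,interpolation=cv2.INTER_CUBIC)]))
print(env.sense()['clock'])
E
python3 z.py 1 13.5 20 .116
```

```text
7.85
```

View pics/ztop1.png

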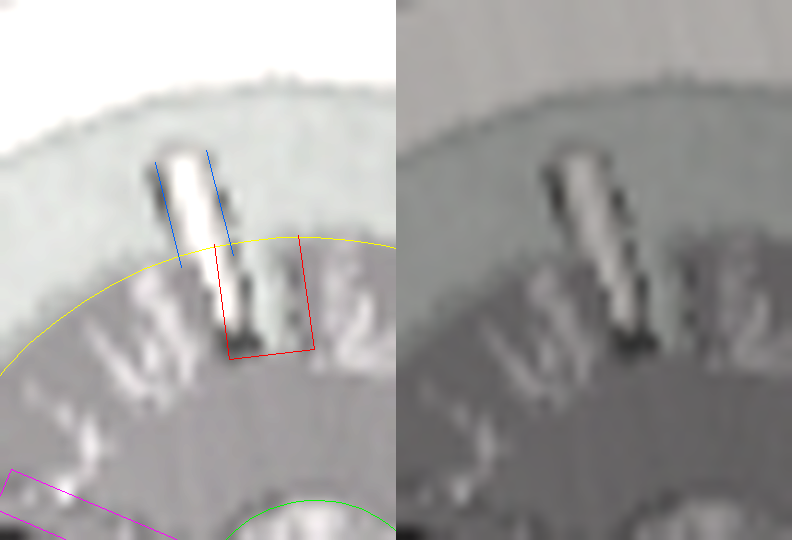

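View pics/zside1.png

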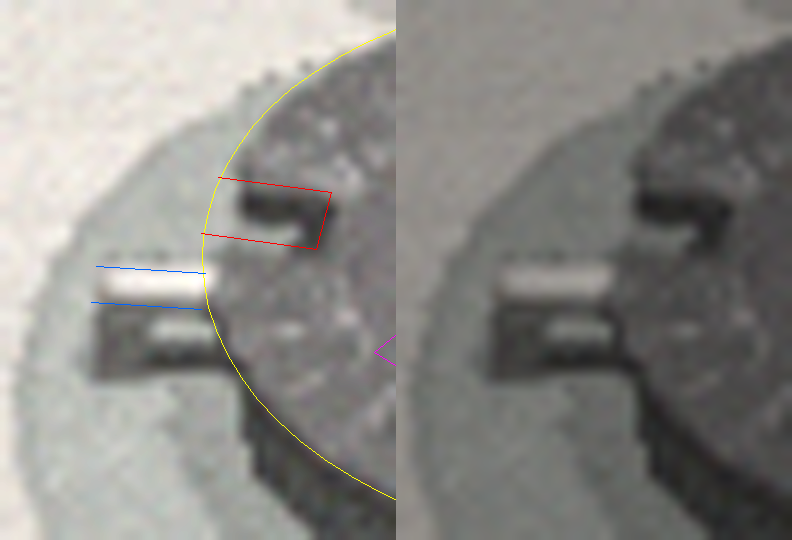

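Run:
```python
from h import *
p=fing(73,.022);print(to([*p,.205],163),to([*p,.131],163))
```

```text
(array([ 37.7, 234.8,   6.5]), np.float64(-0.8)) (array([ 37.7, 234.5,  80.5]), np.float64(-0.8))
```

Call:
servo_tool(
  commands=[
    {"x":10,"y":45,"z":0,"twist":0,"gripper":-1},
    {"x":18,"y":90,"z":0,"twist":0,"gripper":-1},
    {"x":26,"y":135,"z":0,"twist":-0.8,"gripper":-1},
    {"x":32,"y":180,"z":0,"twist":-0.8,"gripper":-1},
    {"x":37.5,"y":220,"z":0,"twist":-0.8,"gripper":-1},
    {"x":37.5,"y":234.5,"z":10,"twist":-0.8,"gripper":-1},
    {"x":37.5,"y":234.5,"z":30,"twist":-0.8,"gripper":-1},
    {"x":37.5,"y":234.5,"z":40,"twist":-0.8,"gripper":-1},
    {"x":37.5,"y":234.5,"z":55,"twist":-0.8,"gripper":-1},
    {"x":37.5,"y":234.5,"z":68,"twist":-0.8,"gripper":-1},
    {"x":37.5,"y":234.5,"z":76,"twist":-0.8,"gripper":-1},
    {"x":37.5,"y":234.5,"z":79.5,"twist":-0.8,"gripper":-1},
    {"x":37.5,"y":234.5,"z":79.5,"twist":-0.8,"gripper":-1},
  ],
)

```text
clock: 9.15
position: [0.5553, 0.0367, 0.1317]
eef_rot: [0.0, 0.148, 0.989, 0.002]
ft_force: [0.5, 0.2, 0.3]
gripper_width: 0.0007
```

Run:
```python
from h import *
s=env.sense();print(s['clock'],s['position'],s['ft_force'])
for b in (72,74,76,78,79): print(b,to([*fing(b,.014),.131],b+90))
print(to([*fing(78,.024),.131],168))
```

```text
9.15 [0.55534909 0.03665991 0.13167272] [0.48326443 0.23131184 0.30964847]
72 (array([7.4, 0.1, 0.7]), np.float64(1.0))
74 (array([9. , 0.5, 0.7]), np.float64(-1.0))
76 (array([10.6,  1. ,  0.7]), np.float64(-3.0))
78 (array([12.3,  1.3,  0.7]), np.float64(-5.0))
79 (array([13.2,  1.5,  0.7]), np.float64(-6.0))
(array([2.4, 2.2, 0.7]), np.float64(-5.0))
```

Push to β=78, back off, lift and withdraw to the -y side for a look.

Call:
servo_tool(
  commands=[
    {"x":4,"y":0,"z":0.5,"twist":0,"gripper":-1},
    {"x":7.4,"y":0.1,"z":0.5,"twist":0,"gripper":-1},
    {"x":9,"y":0.5,"z":0.5,"twist":-1,"gripper":-1},
    {"x":10.6,"y":1,"z":0.5,"twist":-3,"gripper":-1},
    {"x":11.5,"y":1.2,"z":0.5,"twist":-4,"gripper":-1},
    {"x":12.3,"y":1.3,"z":0.5,"twist":-5,"gripper":-1},
    {"x":12.3,"y":1.3,"z":0.5,"twist":-5,"gripper":-1},
    {"x":12.3,"y":1.3,"z":0.5,"twist":-5,"gripper":-1},
    {"x":8,"y":1.5,"z":0.5,"twist":-5,"gripper":-1},
    {"x":4,"y":2,"z":0.5,"twist":-5,"gripper":-1},
    {"x":3,"y":2,"z":-20,"twist":-5,"gripper":-1},
    {"x":3,"y":2,"z":-60,"twist":-5,"gripper":-1},
    {"x":-5,"y":-40,"z":-80,"twist":-5,"gripper":-1},
    {"x":-15,"y":-85,"z":-80,"twist":-5,"gripper":-1},
    {"x":-25,"y":-130,"z":-80,"twist":-5,"gripper":-1},
    {"x":-30,"y":-175,"z":-80,"twist":-5,"gripper":-1},
    {"x":-38,"y":-220,"z":-80,"twist":-5,"gripper":-1},
    {"x":-38,"y":-230,"z":-80,"twist":-5,"gripper":-1},
    {"x":-38,"y":-230,"z":-80,"twist":-5,"gripper":-1},
  ],
)

```text
clock: 11.05
position: [0.5235, -0.1966, 0.2103]
eef_rot: [-0.0, 0.107, 0.994, 0.002]
ft_force: [0.5, 0.4, -0.3]
gripper_width: 0.0008
```

```bash
python3 z.py 2 20 20 .116;python3 look.py 5 20 .116 top
```

```text
11.15
11.2 [ 0.52472484 -0.19220575  0.21099844] [-0.65982143  0.12088707  0.2543068 ]
```

View pics/ztop2.png

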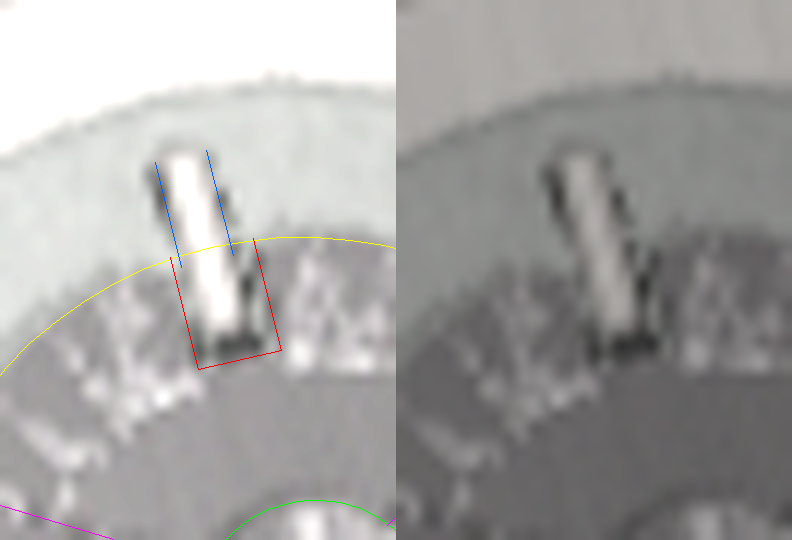

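View pics/zside2.png

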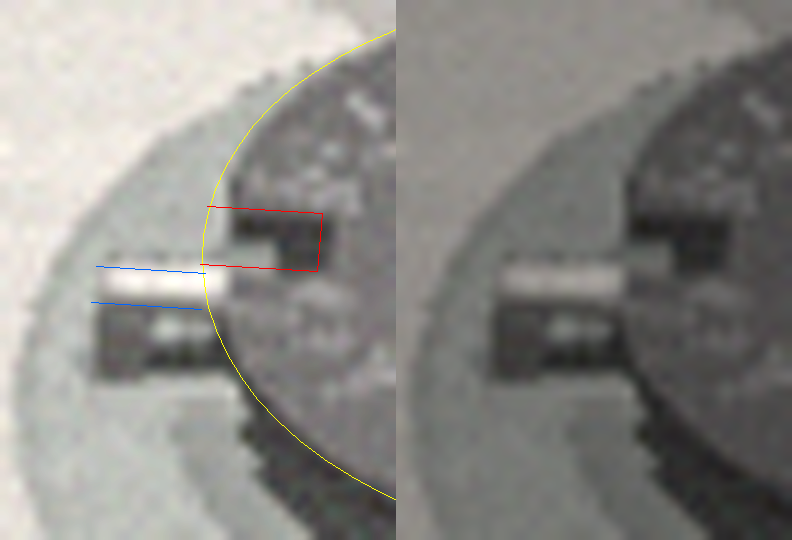

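View pics/top5.png

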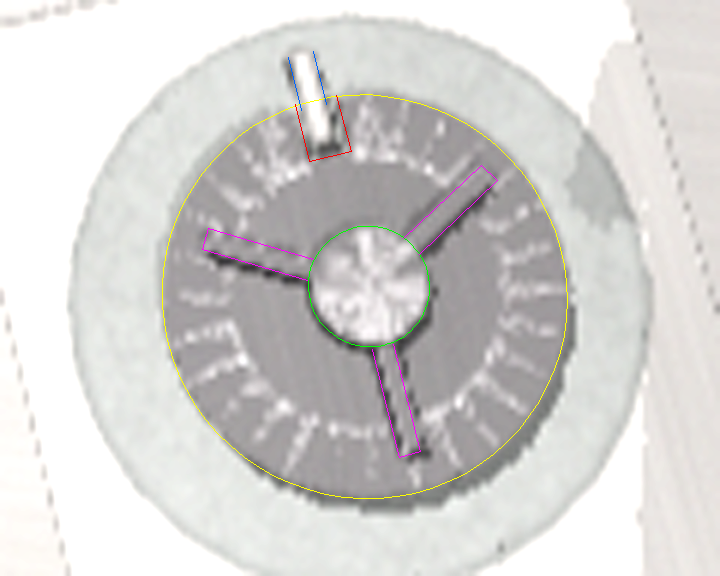

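Run:
```python
from h import *
print(to([*C,.170],168),to([*C,.147],168))
```

```text
(array([ 43.4, 185.6,  41.9]), np.float64(0.1)) (array([ 43.4, 185.5,  64.9]), np.float64(0.1))
```

Call:
servo_tool(
  commands=[
    {"x":10,"y":45,"z":0,"twist":0,"gripper":-1},
    {"x":22,"y":90,"z":0,"twist":0,"gripper":-1},
    {"x":33,"y":135,"z":0,"twist":0,"gripper":-1},
    {"x":43.4,"y":175,"z":0,"twist":0,"gripper":-1},
    {"x":43.4,"y":185.5,"z":20,"twist":0,"gripper":-1},
    {"x":43.4,"y":185.5,"z":40,"twist":0,"gripper":-1},
    {"x":43.4,"y":185.5,"z":52,"twist":0,"gripper":-1},
    {"x":43.4,"y":185.5,"z":60,"twist":0,"gripper":-1},
    {"x":43.4,"y":185.5,"z":62,"twist":0,"gripper":-1},
    {"x":43.4,"y":185.5,"z":62,"twist":0,"gripper":-1},
    {"x":43.4,"y":185.5,"z":62,"twist":0,"gripper":-1},
  ],
)

```text
clock: 12.3
position: [0.521, -0.0016, 0.1505]
eef_rot: [0.001, 0.104, 0.995, 0.002]
ft_force: [0.4, -0.5, 0.2]
gripper_width: 0.0004
```

```bash
python3 - <<'E'
from h import *
s=env.sense();print(s['clock'],s['position'],s['ft_force'])
print(to([*C,.146],168))
E
python3 look.py 6 20 .116 side
```

```text
12.3 [ 0.52096423 -0.00155077  0.15049348] [ 0.43964402 -0.48140628  0.19659452]
(array([ 0.5, -0.1,  4.5]), np.float64(0.1))
12.35 [ 0.52097032 -0.00160615  0.15051902] [ 0.18821502 -0.99020044  0.57165015]
```

View pics/side6.png

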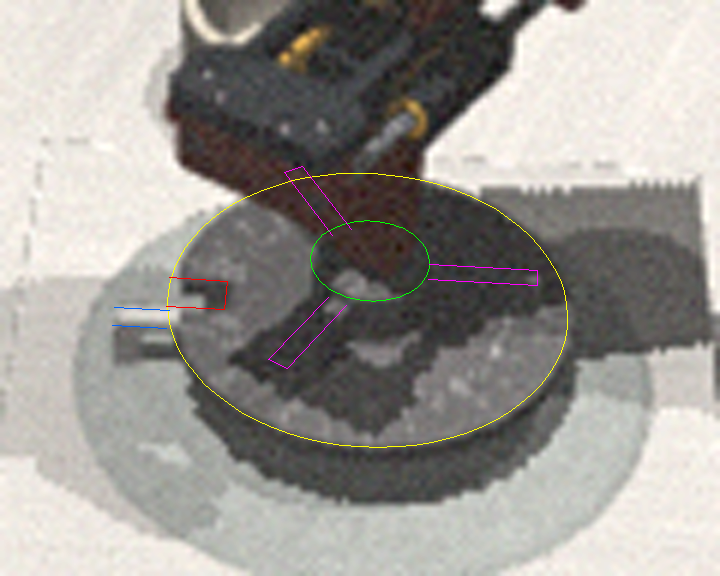

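Call:
servo_tool(
  commands=[
    {"x":0.3,"y":0,"z":2,"twist":0,"gripper":-1},
    {"x":0.3,"y":0,"z":4,"twist":0,"gripper":-1},
    {"x":0.3,"y":0,"z":5,"twist":0,"gripper":-1},
    {"x":0.3,"y":0,"z":6,"twist":0,"gripper":-1},
    {"x":0.3,"y":0,"z":7,"twist":0,"gripper":-1},
    {"x":0.3,"y":0,"z":7,"twist":0,"gripper":-1},
  ],
)

```text
clock: 12.95
position: [0.5209, -0.0016, 0.1437]
eef_rot: [0.001, 0.104, 0.995, 0.002]
ft_force: [-0.7, -1.3, 4.2]
gripper_width: 0.0005
```

Call:
servo_tool(
  commands=[
    {"x":0,"y":0,"z":1,"twist":0,"gripper":-1},
    {"x":0,"y":0,"z":2,"twist":0,"gripper":-1},
    {"x":0,"y":0,"z":3,"twist":0,"gripper":-1},
    {"x":0,"y":0,"z":3,"twist":0,"gripper":-1},
  ],
)

```text
clock: 13.35
position: [0.5209, -0.0017, 0.1407]
eef_rot: [0.001, 0.104, 0.995, 0.002]
ft_force: [-0.7, -1.1, 3.3]
gripper_width: 0.0006
```

Call:
servo_tool(
  commands=[
    {"x":0,"y":0,"z":1,"twist":0,"gripper":-1},
    {"x":0,"y":0,"z":2,"twist":0,"gripper":-1},
    {"x":0,"y":0,"z":3,"twist":0,"gripper":-1},
    {"x":0,"y":0,"z":4,"twist":0,"gripper":-1},
    {"x":0,"y":0,"z":4,"twist":0,"gripper":-1},
  ],
)

```text
clock: 13.85
position: [0.5209, -0.0017, 0.1365]
eef_rot: [0.001, 0.104, 0.995, 0.002]
ft_force: [-1.3, -0.0, 3.7]
gripper_width: 0.0005
```

Call:
servo_tool(
  commands=[
    {"x":0,"y":0,"z":0.5,"twist":0,"gripper":-1},
    {"x":0,"y":0,"z":0.8,"twist":0,"gripper":-1},
    {"x":0,"y":0,"z":1.1,"twist":0,"gripper":-1},
    {"x":0,"y":0,"z":1.1,"twist":0,"gripper":-1},
  ],
)

```text
clock: 14.25
position: [0.5211, -0.0016, 0.1364]
eef_rot: [0.001, 0.104, 0.995, 0.002]
ft_force: [-4.7, -2.2, 14.1]
gripper_width: 0.0004
```

Call:
servo_tool(
  commands=[
    {"x":0,"y":0,"z":-1,"twist":0,"gripper":-1},
    {"x":0,"y":0,"z":-10,"twist":0,"gripper":-1},
    {"x":0,"y":0,"z":-40,"twist":0,"gripper":-1},
    {"x":0,"y":0,"z":-75,"twist":0,"gripper":-1},
    {"x":-10,"y":-45,"z":-80,"twist":0,"gripper":-1},
    {"x":-20,"y":-90,"z":-80,"twist":0,"gripper":-1},
    {"x":-30,"y":-135,"z":-80,"twist":0,"gripper":-1},
    {"x":-40,"y":-180,"z":-80,"twist":0,"gripper":-1},
    {"x":-45,"y":-200,"z":-80,"twist":0,"gripper":-1},
    {"x":-45,"y":-200,"z":-80,"twist":0,"gripper":-1},
  ],
)

```text
clock: 15.25
position: [0.5229, -0.211, 0.2152]
eef_rot: [0.001, 0.107, 0.994, 0.002]
ft_force: [0.2, -0.6, -0.0]
gripper_width: 0.0005
```

```bash
python3 look.py 7 20 .106 side,top
python3 - <<'E'
from h import *
snap('side','side8.png')
E
```

```text
15.35 [ 0.5235521  -0.20597837  0.2157304 ] [ 0.98082063  1.00698905 -0.13677826]
```

View pics/side7.png

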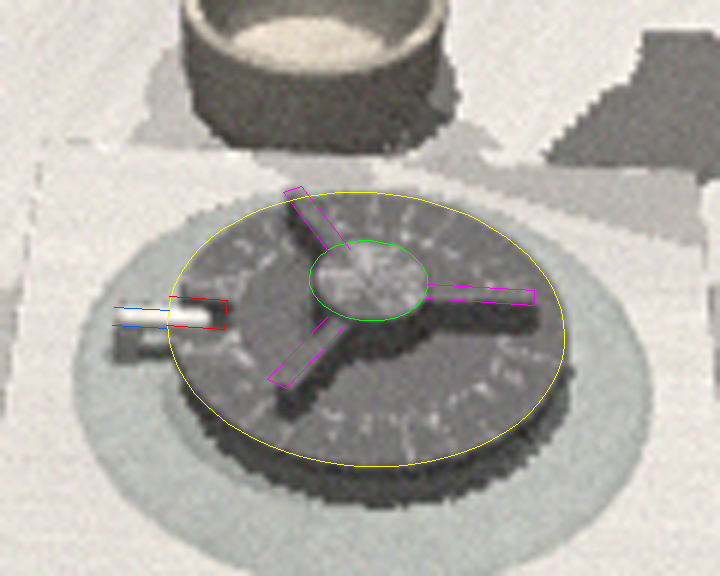

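View pics/top7.png

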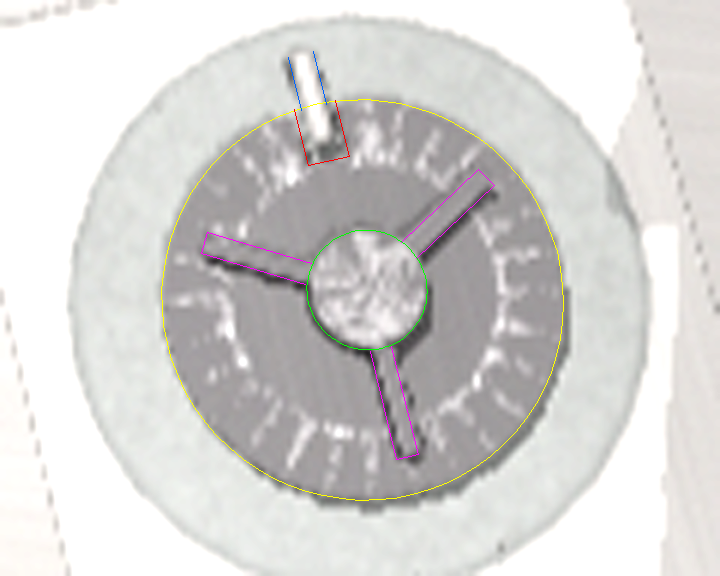

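View pics/side8.png

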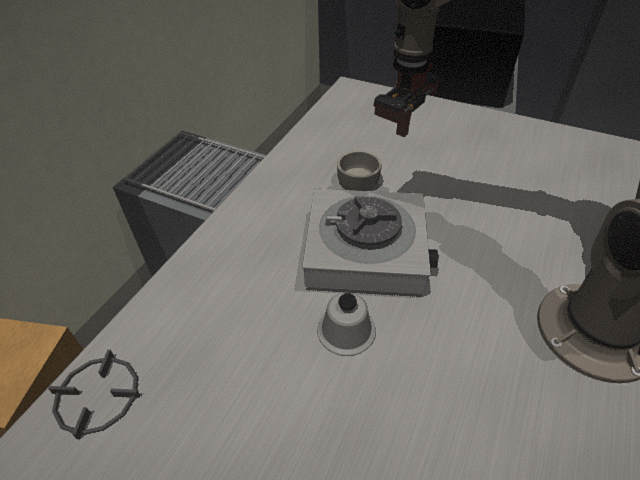

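Run:
```python
from h import *
print(env.finish_job(), env.sense()['clock'])
```

```text
the job is handed in; nothing more can be done
the job is handed in; nothing more can be done
```

The burner cap is turned, pressed down on its stop with the pin in the notch, and the job is handed in at about 15 s of the 64 s allowed.

- **Turning:** I kept the gripper shut and pushed one rib with the fingertips, turning the cap about 108° anticlockwise in two pushes. I lifted clear to check between them. The notch ended over the pin, within about 1° in the top and side views.
- **Pressing:** I pressed the hub centre in steps of about 1 mm. The cap slid down at about 3–4 N, then stopped hard with the fingertip 136.4 mm above the counter, when the force rose to 14 N. Fully home would be 136 mm; I put the 0.4 mm difference down to measurement error.
- **Last check:** With the arm withdrawn, both cameras showed the cap low and level, matching the fully-home outline. The pin lay inside the notch. The side camera's overlay was 1–2 mm off throughout, within its calibration. The pot and lid looked unmoved in the side view.

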